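Set the negative viewer's magnifier against its clamped stop

TASK

Bring the magnifier of the negative viewer to the frame it is set for: press the dished thumb pad in the middle of its carriage so that the spring brake lets go, keep the pad pressed while you push the carriage along the rail until it is right up against the stop with the thumbscrew (not the plain one), then let the pad come up so the brake holds it there. Never drag the carriage with the brake on, lift nothing, keep off the magnifier and the lit film panel, and leave the things lying around alone.

Things in the scene. Friction and masses are not known exactly. Their poses are not given: they have to be found in the camera images.
- viewer: Negative viewer, fixed to the table: grey base plate 146 x 420 mm with a 35 mm film strip on a lit panel along its near half (lit panel's top 23 mm above the table) and an aluminium rail along its far half. Origin: centre of the underside, on the table. x points from the film panel to the rail, y along the rail and film, z up. The rail's centre line is at x = +43 mm, its top at z = 44 mm, 400 mm long. Everything on it is below z = 87 mm.
- carriage_mid (a point): Middle of the aluminium magnifier carriage on the rail's top face (carriage 46 mm across the rail, 70 mm along it, so its end faces are 35 mm either side of this point; its body is 20.5 mm high above this point). A hinged bar carries the round black magnifier (52 mm across), centred 73 mm to the film side, i.e. towards the viewer's -x; its top is 20 mm above the rail's top, 15 mm lower than the pad.
- carriage (a joint): Where the carriage is along the rail, m: 0 at the middle of the rail, positive towards the viewer's +y. Freed it slides with 1 to 2 N; with the brake on it holds against about 10 N and only drags beyond.
- pad_top (a point): Centre of the top face of the black rubber thumb pad over the middle of the carriage, about 80 mm above the table when up. The pad is 36 mm across the rail and 63 mm along it, flat over the middle 42 mm, with a raised lip about 5 mm high at each end of its length, against which a fingertip can push the carriage along the rail in either direction. The point's z is up and the point moves with the pad.
- brake_pad (a joint): How far the thumb pad is pressed straight down, m: about 0 when up with the brake on, 0.006 when fully down. A spring resists with about 8 N at first, 11 N fully down. The brake shoe leaves the rail in the first 0.5 mm and the carriage is counted as freed beyond 1 mm; 3 to 5 mm is a good working depth.
- screw_stop: The stop to go to: aluminium clamp on the rail, 46 mm across the rail and 16 mm along it, with thin rubber buffers (20 mm over both), and on top a round knurled steel thumbscrew 19 mm across whose top is 32 mm above the rail's top (4 mm lower than the pad). Origin: on the rail's centre line and top face, in the middle of the stop; y along the rail. It may be at either end of the rail. Carriage and stop touch when carriage_mid is 45 mm from this origin.
- plain_stop: The other stop, the same clamp block but flat on top without a thumbscrew, 18 mm high above the rail's top. Origin as for the screw_stop. It is at the other end of the rail.
- magnifier: The round black magnifier on its bar, hinged (it could flip up) on the film side of the carriage and travelling with it. Origin: the hinge pin, 28 mm to the film side of carriage_mid and 12 mm above it; the lens lies 45 mm further to the film side. Not to be touched.
- light_panel: Lit panel 78 x 390 mm with the film strip, fixed on the viewer's near half; its origin coincides with the viewer's. Not to be touched.
- film_pot: Bystander: black film pot with grey cap, 34 mm across, 51 mm high, loose on the table behind the viewer. Origin: centre of the underside.
- film_cartridge: Bystander: film cartridge standing on end, 25 x 37 x 51 mm, loose on the table behind the viewer. Origin: centre of the underside.
- tweezers: Bystander: steel tweezers 124 mm long, 6 mm high, lying loose on the table behind the viewer. Origin: underside, middle.

How it is judged:
On the way, in this order (a step that is already met when the one before it is completed fails the run):
1. the thumb pad is pressed down and the brake freed (value of joint brake_pad above 0.0015 m), for 0.1 s.
2. with the pad still pressed, the carriage is against the stop with the thumbscrew (horizontal distance between carriage_mid and screw_stop below 0.0475 m and value of joint brake_pad above 0.001 m), for 0.1 s.
At the end, for the whole second after the job is handed in: The carriage rests within 2.5 mm of touching the stop with the thumbscrew, and the thumb pad is up again (less than 0.8 mm down), so that the brake holds it (horizontal distance between carriage_mid and screw_stop below 0.0475 m and value of joint brake_pad below 0.0008 m and velocity of joint carriage between -0.005 and 0.005 m/s).
It fails at once if the carriage is dragged (faster than 10 mm/s) with the brake on (pad less than 1 mm down) (value of joint brake_pad below 0.001 m and (velocity of joint carriage above 0.01 m/s or velocity of joint carriage below -0.01 m/s)).
It fails at once if the magnifier is touched (contact force between any of the fingers, the arm and magnifier above 1 N).
It fails at once if the lit film panel is touched (contact force between any of the fingers, the arm and light_panel above 1 N).
It fails at once if the film pot, film cartridge or tweezers are moved or lifted (more than 10 mm) (distance of any of film_pot, film_cartridge, tweezers from where it was at the start of the episode above 0.01 m).
It also fails if it takes over 35 s, if anything falls off the work surface, if the arm or the gripper's body presses on something with over 40 N, if the wrist force passes 120 N, or if a joint passes its speed limit or range.

ROBOT

A 6-joint arm with a two-finger parallel gripper is mounted at the origin on a cart in front of the work surface, level with it; the furniture and walls round the work are solid. World frame = base frame: x ahead of the robot, y to its left, z up, the work surface at z = 0. Lengths are in m, angles in rad, forces in N, time in s.
With the tool pointing down it reaches from about 0.35 to 0.725 m from the base axis. Payload 4.3 kg.
Tool frame: the origin (TCP) lies midway between the tips of the shut fingers; the grasp point (between the pads) lies 19 mm behind it; z points along the fingers, y is the line along which they close (so a half turn about z gives the same grasp; the last joint's range is limited). The gripper opens to 85 mm and grips with 20 to 120 N. Pads are 22 mm wide; open, the fingers measure 114 mm over their backs; the gripper's body (76 mm by 85 mm) begins 54 mm behind the grasp point. The pads swing forward as they close: fully open they stand 13 mm farther back than shut.
Start: joints at [-1.351, 0.377, 0.081, 1.274, 0, 1.46], TCP at [0.186, -0.544, 0.231] pointing down, gripper open.
Joint ranges: [-2.72, 2.72], [-0.84, 1.66], [-1.02, 1.22], [-1.77, 2.12], [-1.37, 1.28], [-3.14, 3.14]. Speed limits (rad/s): [2.57, 2.57, 3.14, 3.14, 3.14, 3.14].

INTERFACE

Orientations are given as a rotation vector (axis times angle).
In Python, from rig import bot gives the robot as it stands. The module is installed in compiled form; this text tells all that it offers.
- The arm moves only by the tool move_arm, never from a script. Its argument "rows" is a list of rows, each a list of 3 entries, a list of its own where there are three numbers: the shift along the tool's x, y, z in m, then the turn, a rotation vector about the tool's x, y, z in rad, then the opening, from -1 (shut) to 1 (fully open). A call has exactly 8 rows; each row is the pose to reach, as a shift and turn from the pose commanded when the call began, along the tool's axes at that moment; what a row does not reach only later rows make up. A row lasts 1/8 s, in which the tool goes at most 62.5 mm and 10.7 degrees, less where a joint would pass 70% of its speed; a pose out of reach is approached as far as the arm can. A call with a gripper value outside its range is refused whole. The fingers move at their own pace and stop on an object; the grip force is fixed at half the most. Time passes only in rows, so rows that repeat a pose let the fingers close, or fill a call up. It gives the time, the measured TCP pose, the force, the opening and the grip force at its end, in the units of the state.
- bot.get_obs(): the state, without advancing time (a new reading comes with each control period).
- bot.capture(name): name is "side" or "top"; returns a dict with "pixels" (400x640x3 uint8, red, green, blue), "intrinsics" (3x3 intrinsics, pixels), "R" (3x3) and "t" (3): a world point X has camera coordinates R X + t. Camera axes: x right, y down, z forward; pixel columns grow to the right and rows downward; lengths in m; the calibration is good to about 2 mm. A picture is of the moment at which its call begins. There is no depth.
- bot.finish_job(): hands the job in; it is judged then, once.
The state is a dict: "time": time; "joint_pos": joint angles; "joint_vel": joint speeds; "tau": joint torques, N m; "tcp_pos": TCP position; "orientation": TCP orientation; "force": force on the tool from outside, world axes, zero at the start; "moment": the same for the moment, N m; "opening": opening from 0.0 (shut) to 1.0 (fully open); "grip_force": force on a finger pad.
Only numpy, scipy, OpenCV 4.12 (cv2) and the standard library are available. Lean on these libraries where they do the work, as an engineer would, in place of code of your own. Each camera call takes 0.05 s, during which the arm holds its last target. There are 200 camera calls.

## Working session

There is one attempt and no reset: what is moved stays moved. The work goes in short steps, Python scripts to look and compute and a tool call to move; the robot and the scene stay as the last step left them, time stands still between calls to the robot, and variables do not carry over. Pictures are saved under pics/ and viewed, at most 10 in all, crops included, and the job is handed in when it is done.

Besides the shell and the picture viewer there is one more tool, called after "Call:" as a command line: name --argument value ..., lists and objects as JSON in quotes. move_arm: Moves the arm, as the interface text tells. Its arguments: {"type":"object","properties":{"rows":{"type":"array"}},"required":["rows"]}

```bash
mkdir -p pics; python3 - <<'E'
from rig import bot
import cv2,numpy as np
o=bot.get_obs();print(o)
for n in("top","side"):
    c=bot.capture(n);cv2.imwrite(f"pics/{n}0.png",c["pixels"][:,:,::-1]);np.savez(f"pics/{n}0.npz",**c)
    print(n,c["intrinsics"].round(1).tolist(),c["R"].round(3).tolist(),c["t"].round(3).tolist())
E
```

```text
{'time': 0.0, 'joint_pos': array([-1.35131437e+00,  3.78063445e-01,  7.95998341e-02,  1.27438489e+00,
       -1.55938163e-05,  1.46048088e+00]), 'joint_vel': array([-1.17125114e-03, -2.23723627e-05, -8.54472147e-05,  4.30894039e-04,
       -1.57184180e-04,  8.46036979e-04]), 'tau': array([-3.23840613e-03, -4.63601768e+01,  2.69875824e+01,  2.07068177e-02,
       -2.59390845e-04, -9.77475253e-06]), 'tcp_pos': array([ 0.18606198, -0.54336335,  0.23035056]), 'orientation': array([-3.09695642e+00, -5.15363793e-01,  2.00191860e-04]), 'force': array([0.12500948, 0.20129484, 0.46472727]), 'moment': array([0.01663132, 0.02953095, 0.05843239]), 'grip_force': 0.0, 'opening': 0.9992044118525565}
top [[496.7, 0.0, 309.4], [0.0, 496.7, 197.8], [0.0, 0.0, 1.0]] [[0.003, -1.0, -0.009], [-0.986, -0.001, -0.165], [0.165, 0.01, -0.986]] [-0.095, 0.664, 0.833]
side [[444.9, 0.0, 319.5], [0.0, 444.9, 203.5], [0.0, 0.0, 1.0]] [[0.892, -0.451, 0.016], [-0.284, -0.588, -0.757], [0.351, 0.671, -0.653]] [-0.639, 0.194, 0.73]
```

View pics/top0.png

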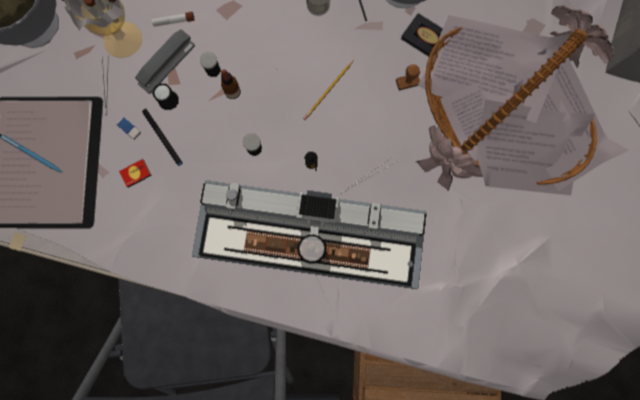

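View pics/side0.png

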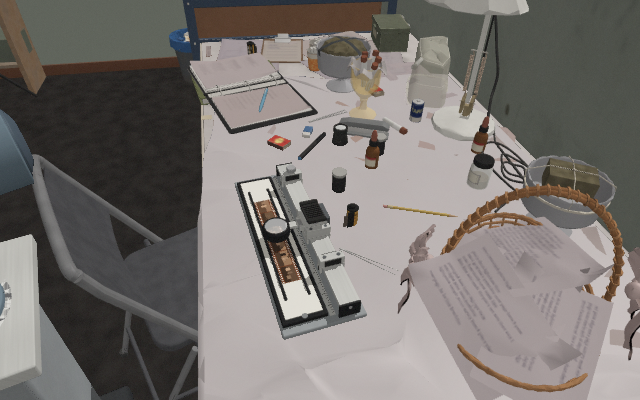

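The top view shows the viewer at about (310,235). The black pad is at (318,205). The stop at the left end, (233,195), seems to carry the thumbscrew, and the plain stop is at (375,215). I'll check this in an enlarged crop.

```bash
python3 - <<'E'
import cv2,numpy as np
a=cv2.imread("pics/top0.png")[175:265,195:435]
b=cv2.imread("pics/side0.png")[155:335,225:375]
a=cv2.resize(a,None,fx=3.3,fy=3.3,interpolation=cv2.INTER_CUBIC);b=cv2.resize(b,None,fx=1.65,fy=1.65,interpolation=cv2.INTER_CUBIC)
im=np.zeros((600,792,3),np.uint8);im[:a.shape[0],:a.shape[1]]=a[:, :792];im[300:300+b.shape[0],:b.shape[1]]=b[:300]
cv2.imwrite("pics/crop0.png",im)
E
```

```text
(no output)
```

View pics/crop0.png

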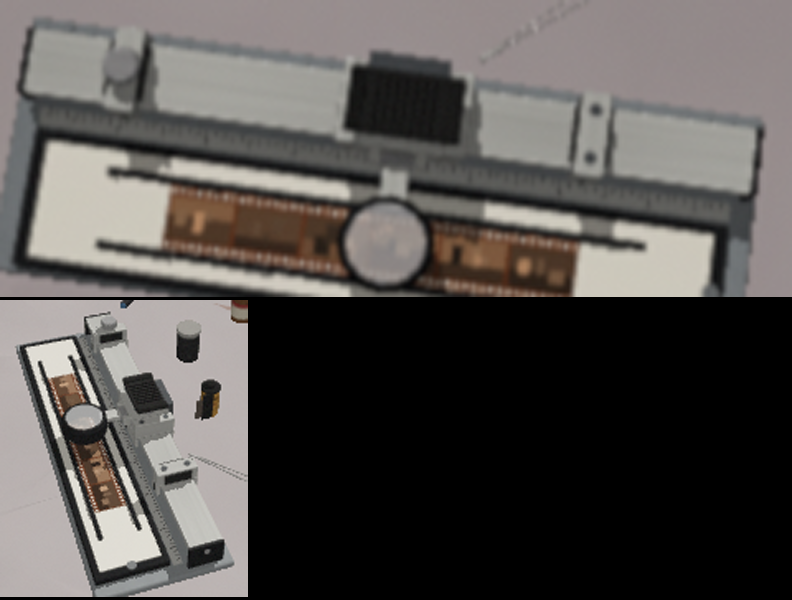

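The crop confirms it: the round thumbscrew is at pixel (231.7,195) on the +y end, and the plain stop with two small dots is at about (375,215). The pad corners can be picked out, so I'll cast them onto their known heights.

```bash
cat >h.py <<'E'
import numpy as np
from scipy.spatial.transform import Rotation as Ro
def cast(c,uv,z):
    K,R,t=c["intrinsics"],c["R"],c["t"]
    o=-R.T@t; d=R.T@np.linalg.solve(K,[*uv,1]); return o+d*(z-o[2])/d[2]
def px(p): return (195+(p[0]+.5)/3.3-.5,175+(p[1]+.5)/3.3-.5)
def tomove(o,target):   # world target -> tool-axis shift
    return Ro.from_rotvec(o["orientation"]).inv().apply(np.array(target)-o["tcp_pos"])
E
python3 - <<'E'
from h import *; from rig import bot
c=np.load("pics/top0.npz"); f=lambda p,z:cast(c,px(p),z)
co=[f(p,.083) for p in((350,65),(467,78),(462,146),(345,130))]
pad=np.mean(co,0);print("pad",pad.round(4),"sides",[round(np.linalg.norm(co[i]-co[(i+1)%4])*1e3,1) for i in range(4)])
scr=f((121,66),.076);print("screw",scr.round(4))
ps=np.mean([f(p,.062) for p in((583,92),(610,97),(605,175),(575,172))],0);print("plain",ps.round(4))
l,r=f((22,95),.044),f((753,195),.044);print("rail near edge",l.round(4),r.round(4),np.linalg.norm(l-r))
for a,b in((r,l),(ps,scr),(pad,scr),(co[2],co[3])):
    d=b-a;print("dir deg from y (+ to +x)",np.degrees(np.arctan2(d[0],d[1])).round(2),np.linalg.norm(d[:2]).round(4))
o=bot.get_obs();R=Ro.from_rotvec(o["orientation"]).as_matrix();print(R.round(3),o["time"])
E
```

```text
pad [ 0.6444 -0.1085  0.083 ] sides [np.float64(61.7), np.float64(36.0), np.float64(61.5), np.float64(34.5)]
screw [0.6659 0.0423 0.076 ]
plain [ 0.6319 -0.2085  0.062 ]
rail near edge [0.6553 0.1017 0.044 ] [ 0.6011 -0.2963  0.044 ] 0.4016397907333119
dir deg from y (+ to +x) 7.76 0.4016
dir deg from y (+ to +x) 7.73 0.2532
dir deg from y (+ to +x) 8.13 0.1524
dir deg from y (+ to +x) 7.77 0.0615
[[ 0.946  0.324 -0.   ]
 [ 0.324 -0.946  0.002]
 [ 0.    -0.002 -1.   ]] 0.1
```

Pad, stop and rail sizes all agree with the given ones: pad centre (0.644,-0.1085), rail direction 7.8° from +y, about 107 mm to travel. Now I move to above the pad with the fingers shut and tool x along the rail.

Call:
move_arm --rows '[[[0.044, -0.0205, 0], [0, 0, -0.085], -1], [[0.088, -0.041, 0], [0, 0, -0.17], -1], [[0.133, -0.0615, 0], [0, 0, -0.255], -1], [[0.177, -0.082, 0], [0, 0, -0.34], -1], [[0.222, -0.1025, 0], [0, 0, -0.425], -1], [[0.266, -0.123, 0], [0, 0, -0.51], -1], [[0.31, -0.1435, 0], [0, 0, -0.595], -1], [[0.355, -0.164, 0], [0, 0, -0.68], -1]]'

```text
time: 1.1
tcp_pos: [0.4697, -0.2725, 0.2309]
orientation: [-2.747, -1.523, 0.001]
force: [-0.2, 0.2, 0.4]
opening: -0.005
grip_force: 0.0
```

```bash
cat >go.py <<'E'
import sys; from h import *; from rig import bot
o=bot.get_obs();R=Ro.from_rotvec(o["orientation"]).as_matrix()
yaw=np.arctan2(R[1,0],R[0,0]);print("t",round(o["time"],2),"tcp",o["tcp_pos"].round(4),"yaw",yaw.round(3),"F",o["force"].round(1),"z-axis",R[:,2].round(3),"q",o["joint_pos"].round(2))
T=[float(a) for a in sys.argv[1:4]]
print("shift",tomove(o,T).round(4),"turn z",round(-(np.pi/2-np.radians(7.76)-yaw),3))
E
python3 go.py 0.645 -0.1045 0.13
```

```text
t 1.1 tcp [ 0.4697 -0.2725  0.2309] yaw 1.012 F [-0.2  0.2  0.4] z-axis [-0.001  0.    -1.   ] q [-0.64  0.31 -0.01  1.25 -0.    1.49]
shift [0.2354 0.0598 0.1008] turn z -0.423
```

Call:
move_arm --rows '[[[0.042, 0.0108, 0.01], [0, 0, -0.085], -1], [[0.084, 0.0216, 0.025], [0, 0, -0.17], -1], [[0.126, 0.0324, 0.045], [0, 0, -0.255], -1], [[0.168, 0.0432, 0.065], [0, 0, -0.34], -1], [[0.21, 0.053, 0.085], [0, 0, -0.423], -1], [[0.2345, 0.0598, 0.1], [0, 0, -0.423], -1], [[0.2345, 0.0598, 0.1], [0, 0, -0.423], -1], [[0.2345, 0.0598, 0.1], [0, 0, -0.423], -1]]'

```text
time: 2.1
tcp_pos: [0.6438, -0.1077, 0.1314]
orientation: [-2.37, -2.062, 0.001]
force: [-0.0, -0.6, -0.3]
opening: -0.001
grip_force: 0.0
```

```bash
python3 go.py 0.645 -0.1045 0.08; python3 - <<'E'
from rig import bot
import cv2,numpy as np
c=bot.capture("side");K,R,t=c["intrinsics"],c["R"],c["t"]
im=c["pixels"][:,:,::-1].copy()
cr=im[130:290,230:420];a=cv2.resize(cr,None,fx=3.5,fy=3.5,interpolation=cv2.INTER_CUBIC);cv2.imwrite("pics/side1.png",a)
E
```

```text
t 2.1 tcp [ 0.6438 -0.1077  0.1314] yaw 1.432 F [-0.  -0.6 -0.3] z-axis [-0.001 -0.    -1.   ] q [-0.26  0.58  0.14  1.13 -0.    1.45]
shift [0.0033 0.0008 0.0514] turn z -0.003
```

View pics/side1.png

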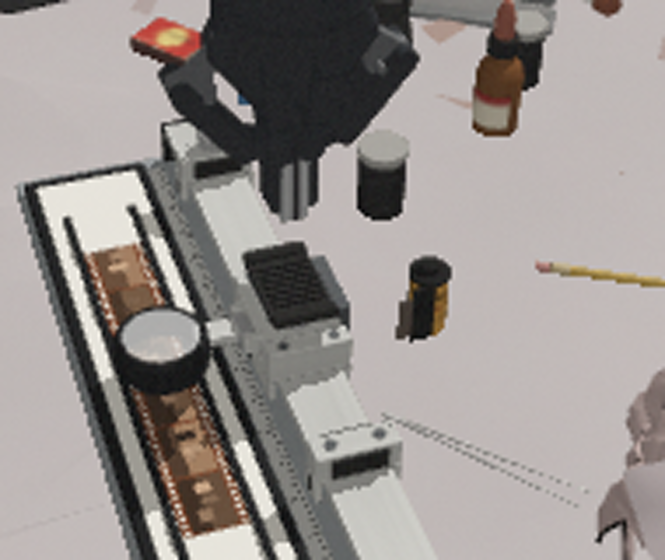

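The picture shows the shut fingertips at crop (290,218), about 50 mm above the pad, whose centre is at crop (290,285); the approach is clear. I descend to touch.

Call:
move_arm --rows '[[[0.0033, 0.0008, 0.008], [0, 0, 0], -1], [[0.0033, 0.0008, 0.018], [0, 0, 0], -1], [[0.0033, 0.0008, 0.028], [0, 0, 0], -1], [[0.0033, 0.0008, 0.036], [0, 0, 0], -1], [[0.0033, 0.0008, 0.043], [0, 0, 0], -1], [[0.0033, 0.0008, 0.047], [0, 0, 0], -1], [[0.0033, 0.0008, 0.049], [0, 0, 0], -1], [[0.0033, 0.0008, 0.0505], [0, 0, 0], -1]]'

```text
time: 3.15
tcp_pos: [0.6459, -0.1041, 0.081]
orientation: [2.369, 2.063, 0.0]
force: [-0.4, -0.2, 0.0]
opening: 0.003
grip_force: 0.0
```

```bash
python3 go.py 0.645 -0.1045 0.076
```

```text
t 3.15 tcp [ 0.6459 -0.1041  0.081 ] yaw 1.433 F [-0.4 -0.2  0. ] z-axis [ 0.001 -0.    -1.   ] q [-0.26  0.61  0.06  1.02 -0.    1.45]
shift [-0.0005 -0.0008  0.005 ] turn z -0.003
```

Not yet in contact. I press down slowly.

Call:
move_arm --rows '[[[0, 0, 0.0007], [0, 0, 0], -1], [[0, 0, 0.0014], [0, 0, 0], -1], [[0, 0, 0.0021], [0, 0, 0], -1], [[0, 0, 0.0028], [0, 0, 0], -1], [[0, 0, 0.0035], [0, 0, 0], -1], [[0, 0, 0.0042], [0, 0, 0], -1], [[0, 0, 0.005], [0, 0, 0], -1], [[0, 0, 0.005], [0, 0, 0], -1]]'

```text
time: 4.15
tcp_pos: [0.6459, -0.1041, 0.0774]
orientation: [2.368, 2.062, 0.001]
force: [-2.7, 0.4, 8.8]
opening: 0.004
grip_force: 4.3
```

Call:
move_arm --rows '[[[0, 0, 0.0007], [0, 0, 0], -1], [[0, 0, 0.0014], [0, 0, 0], -1], [[0, 0, 0.002], [0, 0, 0], -1], [[0, 0, 0.002], [0, 0, 0], -1], [[0, 0, 0.002], [0, 0, 0], -1], [[0, 0, 0.002], [0, 0, 0], -1], [[0, 0, 0.002], [0, 0, 0], -1], [[0, 0, 0.002], [0, 0, 0], -1]]'

```text
time: 5.15
tcp_pos: [0.6459, -0.1041, 0.0757]
orientation: [2.368, 2.062, 0.001]
force: [-3.7, 0.3, 10.1]
opening: -0.004
grip_force: 4.8
```

At 10.1 N the pad should be about 4 mm down and the brake free. I push along the rail.

Call:
move_arm --rows '[[[0.003, 0, 0], [0, 0, 0], -1], [[0.008, 0, 0], [0, 0, 0], -1], [[0.014, 0, 0], [0, 0, 0], -1], [[0.02, 0, 0], [0, 0, 0], -1], [[0.026, 0, 0], [0, 0, 0], -1], [[0.032, 0, 0], [0, 0, 0], -1], [[0.037, 0, 0], [0, 0, 0], -1], [[0.04, 0, 0], [0, 0, 0], -1]]'

```text
time: 6.15
tcp_pos: [0.6514, -0.0647, 0.0757]
orientation: [2.368, 2.062, 0.0]
force: [-3.8, -1.1, 8.9]
opening: 0.0
grip_force: 4.7
```

```bash
python3 go.py 0.6595 -0.002 0.0755; python3 - <<'E'
from rig import bot
import cv2
for n,(a,b,c,d) in {"side":(130,290,230,420)}.items():
    p=bot.capture(n)["pixels"][a:b,c:d,::-1];cv2.imwrite(f"pics/{n}2.png",cv2.resize(p,None,fx=3.5,fy=3.5,interpolation=cv2.INTER_CUBIC))
E
```

```text
t 6.15 tcp [ 0.6514 -0.0647  0.0757] yaw 1.433 F [-3.8 -1.1  8.9] z-axis [ 0.001 -0.002 -1.   ] q [-0.2   0.61  0.06  1.01 -0.    1.51]
shift [ 0.0633 -0.0006  0.0002] turn z -0.003
```

View pics/side2.png

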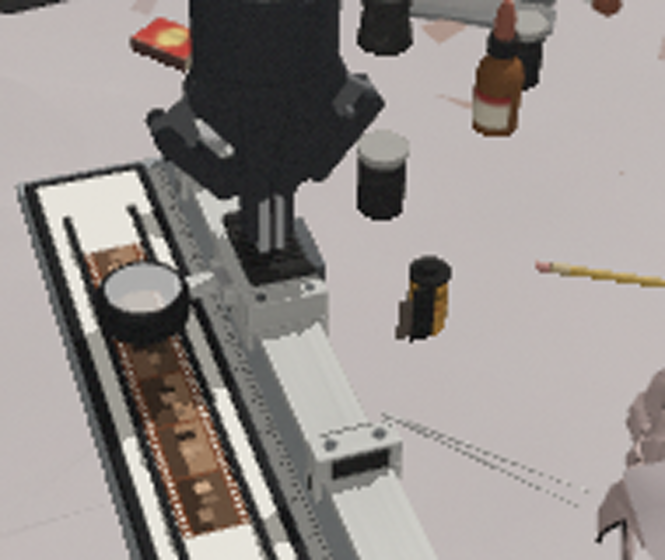

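The carriage followed the fingers: the magnifier is now at crop (145,300) and the fingertips are near the lip of the pressed pad. I carry on, then slow down before the stop.

Call:
move_arm --rows '[[[0.003, 0, 0.0003], [0, 0, 0], -1], [[0.01, 0, 0.0005], [0, 0, 0], -1], [[0.018, 0, 0.0005], [0, 0, 0], -1], [[0.027, -0.0002, 0.0005], [0, 0, 0], -1], [[0.036, -0.0004, 0.0005], [0, 0, 0], -1], [[0.045, -0.0005, 0.0005], [0, 0, 0], -1], [[0.052, -0.0005, 0.0005], [0, 0, 0], -1], [[0.056, -0.0005, 0.0005], [0, 0, 0], -1]]'

```text
time: 7.2
tcp_pos: [0.6592, -0.009, 0.0755]
orientation: [2.367, 2.061, 0.002]
force: [-3.0, -1.2, 10.8]
opening: 0.003
grip_force: 4.8
```

Call:
move_arm --rows '[[[0.001, 0, 0], [0, 0, 0], -1], [[0.0025, 0, 0], [0, 0, 0], -1], [[0.004, 0, 0], [0, 0, 0], -1], [[0.0055, 0, 0], [0, 0, 0], -1], [[0.007, 0, 0], [0, 0, 0], -1], [[0.0085, 0, 0], [0, 0, 0], -1], [[0.01, 0, 0], [0, 0, 0], -1], [[0.01, 0, 0], [0, 0, 0], -1]]'

```text
time: 8.2
tcp_pos: [0.6606, 0.0008, 0.0755]
orientation: [2.368, 2.061, 0.002]
force: [-2.7, -0.5, 9.7]
opening: 0.005
grip_force: 4.8
```

Call:
move_arm --rows '[[[0.0005, 0, 0], [0, 0, 0], -1], [[0.0012, 0, 0], [0, 0, 0], -1], [[0.002, 0, 0], [0, 0, 0], -1], [[0.0028, 0, 0], [0, 0, 0], -1], [[0.0035, 0, 0], [0, 0, 0], -1], [[0.004, 0, 0], [0, 0, 0], -1], [[0.004, 0, 0], [0, 0, 0], -1], [[0.004, 0, 0], [0, 0, 0], -1]]'

```text
time: 9.2
tcp_pos: [0.6608, 0.0026, 0.0754]
orientation: [2.367, 2.058, -0.003]
force: [-3.6, -5.4, 10.2]
opening: -0.001
grip_force: 4.8
```

```bash
python3 go.py 0.6615 0.007 0.0755; python3 - <<'E'
from rig import bot
import cv2,numpy as np
c=bot.capture("top");np.savez("pics/top3.npz",**c)
p=c["pixels"][170:240,200:350,::-1];cv2.imwrite("pics/top3.png",cv2.resize(p,None,fx=5,fy=5,interpolation=cv2.INTER_CUBIC))
E
```

```text
t 9.2 tcp [0.6608 0.0026 0.0754] yaw 1.431 F [-3.6 -5.4 10.2] z-axis [ 0.002 -0.005 -1.   ] q [-0.09  0.63  0.08  1.02 -0.    1.62]
shift [ 0.0044  0.     -0.0001] turn z -0.004
```

View pics/top3.png

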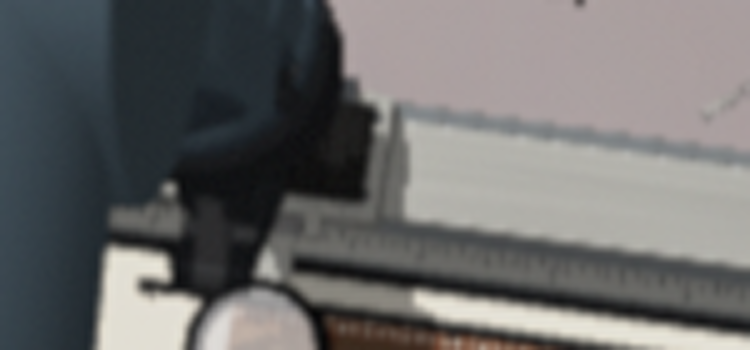

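```bash
python3 - <<'E'
from h import *
c=np.load("pics/top3.npz")
for p,z in(((368,150),.080),((403,165),.0645)):
    X=cast(c,(200+(p[0]+.5)/5-.5,170+(p[1]+.5)/5-.5),z)
    d=np.array([.135,.991]);print(X.round(4),"along-rail dist to screw",(np.array([.6659,.0423])-X[:2])@d)
E
```

```text
[ 0.6566 -0.0314  0.08  ] along-rail dist to screw 0.074267271814429
[ 0.6538 -0.0425  0.0645] along-rail dist to screw 0.08569146621384532
```

Sideways force jumped to 5.4 N after 107.6 mm of travel (107 expected), and the crop shows the carriage's rear edge at about the right place. It is against the thumbscrew stop. I keep a light push and let the pad up slowly.

Call:
move_arm --rows '[[[0, 0, 0], [0, 0, 0], -1], [[-0.0005, 0, 0], [0, 0, 0], -1], [[-0.0005, 0, -0.001], [0, 0, 0], -1], [[-0.0005, 0, -0.002], [0, 0, 0], -1], [[-0.0005, 0, -0.003], [0, 0, 0], -1], [[-0.0005, 0, -0.004], [0, 0, 0], -1], [[-0.0005, 0, -0.005], [0, 0, 0], -1], [[-0.0005, 0, -0.006], [0, 0, 0], -1]]'

```text
time: 10.25
tcp_pos: [0.6606, 0.0044, 0.0797]
orientation: [2.369, 2.062, 0.001]
force: [-0.3, -0.1, -0.1]
opening: 0.001
grip_force: 0.2
```

Call:
move_arm --rows '[[[-0.001, 0, -0.002], [0, 0, 0], -1], [[-0.002, 0, -0.006], [0, 0, 0], -1], [[-0.002, 0, -0.015], [0, 0, 0], -1], [[-0.002, 0, -0.035], [0, 0, 0], -1], [[-0.002, 0, -0.06], [0, 0, 0], -1], [[-0.002, 0, -0.09], [0, 0, 0], -1], [[-0.002, 0, -0.12], [0, 0, 0], -1], [[-0.002, 0, -0.14], [0, 0, 0], -1]]'

```text
time: 11.25
tcp_pos: [0.6605, 0.0026, 0.2218]
orientation: [2.368, 2.062, 0.003]
force: [-0.4, 0.3, -0.2]
opening: -0.001
grip_force: 0.0
```

```bash
python3 go.py 0.66 0 0.2; python3 - <<'E'
from rig import bot
import cv2
p=bot.capture("side")["pixels"][130:230,250:370,::-1];cv2.imwrite("pics/side4.png",cv2.resize(p,None,fx=6,fy=6,interpolation=cv2.INTER_CUBIC))
E
```

```text
t 11.25 tcp [0.6605 0.0026 0.2218] yaw 1.433 F [-0.4  0.3 -0.2] z-axis [ 0.003 -0.    -1.   ] q [-0.09  0.56  0.35  1.36  0.    1.62]
shift [-0.0026 -0.0002  0.0218] turn z -0.002
```

View pics/side4.png

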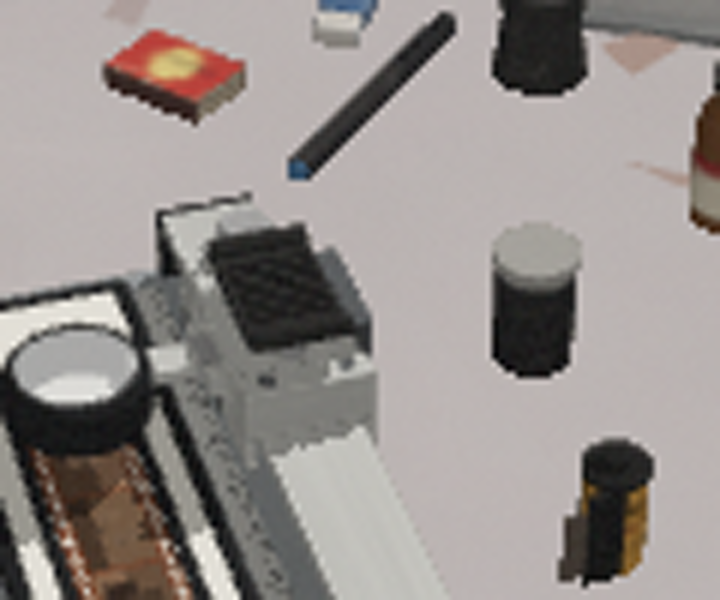

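The pad is up, at crop (282,288), and the carriage hides the stop. The magnifier, pot and cartridge are undisturbed. One quick check of the pad-to-stop distance before handing in.

```bash
python3 - <<'E'
from h import *
c=np.load("pics/side0.npz")
co=[cast(c,(250+(x+.5)/6-.5,130+(y+.5)/6-.5),.083) for x,y in((212,240),(303,228),(358,335),(255,350))]
m=np.mean(co,0);d=np.array([.135,.991])
print(m,[round(np.linalg.norm(co[i]-co[i-1]),4) for i in range(4)],"to screw",(np.array([.6659,.0423])-m[:2])@d)
E
```

```text
[ 0.65943286 -0.00474963  0.083     ] [np.float64(0.063), np.float64(0.0322), np.float64(0.0629), np.float64(0.0348)] to screw 0.0474992447838848
```

```bash
python3 - <<'E'
from h import *
import cv2
c=np.load("pics/side0.npz");d=np.array([.135,.991])
a=c["pixels"][155:190,270:310,::-1];cv2.imwrite("pics/scr.png",cv2.resize(a,None,fx=14,fy=14,interpolation=cv2.INTER_CUBIC))
for p in((291,168),(291,169)):
    X=cast(c,p,.076);print(X,(X[:2]-[.65943,-.00475])@d)
E
```

```text
[0.66623066 0.03834779 0.076     ] 0.04362799544836487
[0.66477943 0.03509759 0.076     ] 0.04021113242307941
```

View pics/scr.png

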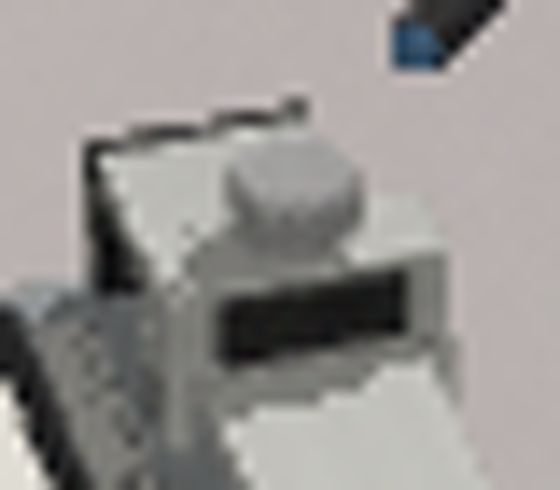

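The estimates (47.5–48 mm, ±2 mm) don't settle it, although the force says contact. There is plenty of time, so I'll press the pad again and push harder to be sure it seats.

Call:
move_arm --rows '[[[0, 0, 0.025], [0, 0, 0], -1], [[0, 0, 0.055], [0, 0, 0], -1], [[0, 0, 0.085], [0, 0, 0], -1], [[0, 0, 0.11], [0, 0, 0], -1], [[0, 0, 0.125], [0, 0, 0], -1], [[0, 0, 0.133], [0, 0, 0], -1], [[0, 0, 0.136], [0, 0, 0], -1], [[0, 0, 0.136], [0, 0, 0], -1]]'

```text
time: 12.3
tcp_pos: [0.6605, 0.0024, 0.084]
orientation: [2.369, 2.062, 0.001]
force: [0.9, -0.4, -0.3]
opening: 0.002
grip_force: 0.0
```

Call:
move_arm --rows '[[[0, 0, 0.002], [0, 0, 0], -1], [[0, 0, 0.004], [0, 0, 0], -1], [[0, 0, 0.0055], [0, 0, 0], -1], [[0, 0, 0.007], [0, 0, 0], -1], [[0, 0, 0.0085], [0, 0, 0], -1], [[0, 0, 0.0095], [0, 0, 0], -1], [[0, 0, 0.0095], [0, 0, 0], -1], [[0, 0, 0.0095], [0, 0, 0], -1]]'

```text
time: 13.3
tcp_pos: [0.6604, 0.0025, 0.0758]
orientation: [2.368, 2.062, 0.002]
force: [-2.6, -0.2, 9.7]
opening: 0.0
grip_force: 4.7
```

Call:
move_arm --rows '[[[0.001, 0, 0], [0, 0, 0], -1], [[0.002, 0, 0], [0, 0, 0], -1], [[0.003, 0, 0], [0, 0, 0], -1], [[0.004, 0, 0], [0, 0, 0], -1], [[0.005, 0, 0], [0, 0, 0], -1], [[0.005, 0, 0], [0, 0, 0], -1], [[0.005, 0, 0], [0, 0, 0], -1], [[0.005, 0, 0], [0, 0, 0], -1]]'

```text
time: 14.3
tcp_pos: [0.6614, 0.0048, 0.076]
orientation: [2.367, 2.058, -0.003]
force: [-3.2, -5.8, 10.0]
opening: 0.001
grip_force: 4.7
```

Call:
move_arm --rows '[[[0.001, 0, 0], [0, 0, 0], -1], [[0.002, 0, 0], [0, 0, 0], -1], [[0.003, 0, 0], [0, 0, 0], -1], [[0.004, 0, 0], [0, 0, 0], -1], [[0.005, 0, 0], [0, 0, 0], -1], [[0.005, 0, 0], [0, 0, 0], -1], [[0.005, 0, 0], [0, 0, 0], -1], [[0.005, 0, 0], [0, 0, 0], -1]]'

```text
time: 15.3
tcp_pos: [0.6629, 0.0096, 0.0763]
orientation: [2.366, 2.057, -0.001]
force: [-1.1, -5.8, 9.8]
opening: 0.004
grip_force: 4.6
```

The sideways force stays at 5.8 N while the fingertips slide on the pad. A free carriage needs only 1–2 N, so it is blocked by the stop. I release, keeping a light push.

Call:
move_arm --rows '[[[-0.0008, 0, 0], [0, 0, 0], -1], [[-0.001, 0, 0], [0, 0, 0], -1], [[-0.001, 0, -0.001], [0, 0, 0], -1], [[-0.001, 0, -0.002], [0, 0, 0], -1], [[-0.001, 0, -0.003], [0, 0, 0], -1], [[-0.001, 0, -0.004], [0, 0, 0], -1], [[-0.001, 0, -0.005], [0, 0, 0], -1], [[-0.001, 0, -0.007], [0, 0, 0], -1]]'

```text
time: 16.3
tcp_pos: [0.6606, 0.0119, 0.0803]
orientation: [-2.368, -2.062, 0.001]
force: [-0.7, -0.1, 0.5]
opening: -0.001
grip_force: 0.0
```

Call:
move_arm --rows '[[[0, 0, -0.002], [0, 0, 0], -1], [[0, 0, -0.006], [0, 0, 0], -1], [[0, 0, -0.015], [0, 0, 0], -1], [[0, 0, -0.03], [0, 0, 0], -1], [[0, 0, -0.05], [0, 0, 0], -1], [[0, 0, -0.07], [0, 0, 0], -1], [[0, 0, -0.08], [0, 0, 0], -1], [[0, 0, -0.08], [0, 0, 0], -1]]'

```text
time: 17.3
tcp_pos: [0.662, 0.0114, 0.1622]
orientation: [2.368, 2.062, 0.003]
force: [-0.6, 0.8, -0.1]
opening: -0.003
grip_force: 0.0
```

```bash
python3 - <<'E'
from rig import bot
o=bot.get_obs();print(o["time"],o["tcp_pos"],o["force"]);print(bot.finish_job())
E
```

```text
17.3 [0.66200457 0.0113818  0.16215489] [-0.60209885  0.77390651 -0.06693322]
the job is handed in; nothing more can be done
None
```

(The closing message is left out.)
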